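Stir the coated nuts, cover them with the vented lid, lift off the outer lid

ROBOT

A 6-joint arm with a two-finger parallel gripper is mounted at the origin on the work surface. World frame = base frame: x ahead of the robot, y to its left, z up, the work surface at z = 0. Lengths are in m, angles in rad, forces in N, time in s.
With the tool pointing down it reaches from about 0.3 to 0.775 m from the base axis. Payload 14.6 kg.
Tool frame: the origin (TCP) lies between the finger pads, 19 mm behind the fingertips; this is the grasp point; z points along the fingers, y is the line along which they close (so a half turn about z gives the same grasp; the last joint's range is limited). The gripper opens to 94 mm and grips with 3 to 60 N. Pads are 16 mm wide; open, the fingers measure 119 mm over their backs; the gripper's body (75 mm by 177 mm) begins 78 mm behind the grasp point.
Start: joints at [-1.264, 0.3, 1.521, -0, 1.321, -0.067], TCP at [0.201, -0.512, 0.224] pointing down, gripper open.
Joint ranges: [-3.03, 3.03], [-0.79, 2.21], [0.23, 2.52], [-1.04, 4.18], [0, 3.07], [-2.55, 2.55]. Speed limits (rad/s): [2.22, 2.22, 2.57, 3.14, 3.14, 3.14].

INTERFACE

Orientations are given as [roll, pitch, yaw] about the fixed x, y, z axes, in that order (R = Rz(yaw) Ry(pitch) Rx(roll)).
In Python, from station import ctrl, cams gives the robot as it stands. The module is installed in compiled form; this text tells all that it offers.
- The arm moves only by the tool arm_command, never from a script. Its argument "plan" is a list that holds one entry, the list of rows, each a list of 7 numbers: the shift along the tool's x, y, z in parts of the range, where 1.0 means 600 mm, then the turn, a rotation vector about the tool's x, y, z in a scale on which 1.0 is 90 degrees, then the closure, from -1 (fully open) to 1 (shut). A call has 1 to 12 rows; each row is the pose to reach, as a shift and turn from the pose commanded when the call began, along the tool's axes at that moment; what a row does not reach only later rows make up. A row lasts 1/10 s, in which the tool goes at most 50 mm and 8.59 degrees, less where a joint would pass 70% of its speed; a pose out of reach is approached as far as the arm can. No shift or turn number may pass 1 either way. A call with a gripper value outside its range is refused whole. The fingers move at their own pace and stop on an object; "squeeze" is the grip in N (left out, the last holds). Time passes only in rows, so rows that repeat a pose let the fingers close. It gives the time, the measured TCP pose, the force, the opening and the grip force at its end, in the units of the state.
- ctrl.get_obs(): the state, without advancing time (a new reading comes with each control period).
- cams.camera(name): name is "scene" or "top"; returns (picture, depth): 400x640x3 uint8, blue, green, red; 400x640 float32, m along the optical axis (not along the pixel's ray), 0 where there is no reading.
- cams.camera_info(name): a dict with "fx", "fy", "cx", "cy" (pixels), "world_to_cam" (4x4, takes a point from world to camera coordinates). Camera axes: x right, y down, z forward; pixel columns grow to the right and rows downward; lengths in m; the calibration is good to about 2 mm. A picture is of the moment at which its call begins. camera_info takes no time and is no camera call.
- ctrl.hand_in(): hands the job in; it is judged then, once.
The state is a dict: "time_s": time; "qpos": joint angles; "joint_vel": joint speeds; "tau": joint torques, N m; "ee_pos": TCP position; "eef_rot": TCP orientation; "force": force on the tool from outside, world axes, zero at the start; "moment": the same for the moment, N m; "grip_width": finger opening in m; "grip_force": force on a finger pad.
Only numpy, scipy, OpenCV 4.12 (cv2) and the standard library are available. Lean on these libraries where they do the work, as an engineer would, in place of code of your own. Each camera call takes 0.05 s, during which the arm holds its last target. There are 200 camera calls.

TASK

Take the stirring stick from its wooden holder and, starting on the far side of the tin (away from the robot), stir the chocolate-coated nuts once right round, anticlockwise seen from above, back to the far side; then stand the stick back in its holder. Lift the two nested lids together by the red knob and lower them onto the tin until they are seated, only then letting go of the knob, so that nothing drops; then lift the blue outer lid off alone, leaving the vented copper inner lid seated and undisturbed so that the nuts can set. Finish while still holding the outer lid, level and still in the air, at least 7 cm above the inner lid; all the nuts stay in the tin, and everything else on the table stays where it is.

Things in the scene. Friction and masses are not known exactly. Their poses are not given: they have to be found in the camera images.
- tin: Round open silver metal tin fixed to the table on a black rubber foot. Outer diameter 120 mm, height 75 mm, wall 4 mm, inner floor 5 mm above the table. Origin: centre of its underside, on the table; axes parallel to the world's. Six coated nuts start in a loose ring (centres 30 to 42 mm from the axis) on its floor; its middle is free at the start.
- nut0_center (a point): Centre of a brown chocolate-coated nut, a loose ball of 22 mm diameter, 12 g, on the floor of the tin.
- nut1_center (a point): Centre of a brown chocolate-coated nut, a loose ball of 22 mm diameter, 12 g, on the floor of the tin.
- nut2_center (a point): Centre of a brown chocolate-coated nut, a loose ball of 22 mm diameter, 12 g, on the floor of the tin.
- nut3_center (a point): Centre of a brown chocolate-coated nut, a loose ball of 22 mm diameter, 12 g, on the floor of the tin.
- nut4_center (a point): Centre of a brown chocolate-coated nut, a loose ball of 22 mm diameter, 12 g, on the floor of the tin.
- nut5_center (a point): Centre of a brown chocolate-coated nut, a loose ball of 22 mm diameter, 12 g, on the floor of the tin.
- holder: Fixed wooden block, 80 x 80 mm, 60 mm high, with one upright blind hole of 30 mm diameter, 50 mm deep, in the middle of its top; the stick stands in the hole. Origin: centre of its underside, on the table.
- holder_hole0 (a point): Centre of the mouth of the holder's hole, at the top face of the block (60 mm above the table).
- stick: Stirring stick: straight round wooden rod, 16 mm diameter, 170 mm long, 60 g, loose, yellow over the top 30 mm, standing upright in the holder's hole. Origin: centre of its lower end; z along the stick to its top. Gripped from above with the TCP 145 mm above the lower end it clears the tin's rim when the lower end is near the tin's floor.
- stick_tip (a point): Centre of the lower, flat end of the stick.
- stand: Fixed low dark steel dish, outer diameter 120 mm, wall 4 mm, height 30 mm, on whose rim the nested lids rest at the start. Origin: centre of its underside, on the table.
- inner_lid: Loose copper vented lid, 220 g +-30 %: disc 120 mm diameter, 5 mm thick; tapered plug below it (14 mm deep, 106 mm diameter under the disc, 92 mm at the bottom) drops into the tin's mouth with 3 mm play all round. Origin: centre of the disc's underside, which rests on the tin's rim (75 mm above the table when seated, 30 mm on the stand); z up.
- knob_top (a point): Top of the inner lid's central upright red knob, a round post of 20 mm diameter, 65 mm above the inner lid's origin. Its upper 32 mm stand clear above the outer lid's collar: grip it there. Lifting it carries both lids, as the outer one just rests on the inner one, unlatched.
- outer_lid: Loose blue lid, 200 g +-30 %, resting nested on the inner lid: plate 132 mm diameter, 4 mm thick, with a 5 mm skirt below its edge (inner diameter 126 mm) loosely round the inner lid's disc, and a 32 mm hole in the middle through which the red knob passes freely. Origin: centre of the plate's underside, 5 mm above the inner lid's origin while nested; z up.
- collar_top (a point): Centre of the top of the outer lid's black collar, an upright tube, outer diameter 44 mm, hole 32 mm, 24 mm high on the plate; its top is 28 mm above the outer lid's origin. The red knob stands in its middle and rises 32 mm above it while nested. Lifting the collar takes the outer lid only.
- figure: Loose squirrel figure of dark chocolate, about 80 mm wide and 110 mm high; bystander. Origin: centre of its underside.
- jar: Loose closed amber jar with white cap, 60 mm diameter, 90 mm high; bystander. Origin: centre of its underside.
- bowl: Loose small white bowl of hazelnuts, 84 mm diameter, 36 mm high; bystander. Origin: centre of its underside.
- spatula: Loose spatula about 200 mm long, lying flat across the far side; bystander. Origin: on its underside.
- tablet: Loose milk chocolate tablet, 90 x 90 x 10 mm; bystander. Origin: centre of its underside.

How it is judged:
On the way, in this order (a step that is already met when the one before it is completed fails the run):
1. the held stick's lower end passes through the nuts on the far side of the tin, less than 35 mm above the table (z of stick_tip in the frame of tin between 0 and 0.035 m and x of stick_tip in the frame of tin above 0.012 m and y of stick_tip in the frame of tin between -0.012 and 0.012 m and contact force between the fingers and stick above 0.5 N).
2. then through the left side (+y) (z of stick_tip in the frame of tin between 0 and 0.035 m and y of stick_tip in the frame of tin above 0.012 m and x of stick_tip in the frame of tin between -0.012 and 0.012 m and contact force between the fingers and stick above 0.5 N).
3. then through the near side (z of stick_tip in the frame of tin between 0 and 0.035 m and x of stick_tip in the frame of tin below -0.012 m and y of stick_tip in the frame of tin between -0.012 and 0.012 m and contact force between the fingers and stick above 0.5 N).
4. then through the right side (-y) (z of stick_tip in the frame of tin between 0 and 0.035 m and y of stick_tip in the frame of tin below -0.012 m and x of stick_tip in the frame of tin between -0.012 and 0.012 m and contact force between the fingers and stick above 0.5 N).
5. and back through the far side, nuts having been shifted by more than 10 mm (all of step 1 and distance of any of nut0_center, nut1_center, nut2_center from where it was at the start of the episode above 0.01 m and distance of any of nut3_center, nut4_center, nut5_center from where it was at the start of the episode above 0.01 m).
6. the stick stands in the holder's hole again, let go (z of stick_tip in the frame of holder_hole0 below -0.035 m and horizontal distance between stick_tip and holder_hole0 below 0.018 m and contact force between the fingers and stick below 0.1 N and angle between stick's own z axis and vertical below 0.3 rad), for 0.2 s.
7. the nested lids are seated on the tin (within 5 mm) while the knob is still held (z of inner_lid in the frame of tin between 0.07 and 0.08 m and horizontal distance between inner_lid and tin below 0.008 m and angle between inner_lid's own z axis and vertical below 0.08 rad and z of outer_lid in the frame of inner_lid below 0.009 m and contact force between the fingers and inner_lid above 0.5 N), for 0.1 s.
At the end, for the whole second after the job is handed in: Fingers hold the outer lid still, within 0.25 rad of level, over 55 mm above its nested place, touching nothing else; the inner lid is seated on the tin (height 3 mm, centre 6 mm, 0.05 rad), untouched; the stick stands in its holder's hole; all six nuts are in the tin (all of step 6 and z of outer_lid in the frame of inner_lid above 0.06 m and contact force between the fingers and outer_lid above 1 N and contact force between each of outer_lid, the fingers and inner_lid below 0.1 N and contact force between outer_lid and tin below 0.1 N and contact force between outer_lid and stand below 0.1 N and contact force between outer_lid and holder below 0.1 N and angle between outer_lid's own z axis and vertical below 0.25 rad and linear speed of outer_lid below 0.03 m/s and z of inner_lid in the frame of tin between 0.072 and 0.078 m and horizontal distance between inner_lid and tin below 0.006 m and angle between inner_lid's own z axis and vertical below 0.05 rad and horizontal distance between each of nut0_center, nut1_center, nut2_center, nut3_center, nut4_center, nut5_center and tin below 0.056 m and z of each of nut0_center, nut1_center, nut2_center, nut3_center, nut4_center, nut5_center in the frame of tin below 0.07 m); the arm keeps its last pose, push and grip.
It fails at once if the outer lid comes more than 15 mm off the inner lid while the inner lid is not seated on the tin (4 mm, 8 mm sideways, 0.06 rad) (z of outer_lid in the frame of inner_lid above 0.02 m and not (z of inner_lid in the frame of tin between 0.071 and 0.079 m and horizontal distance between inner_lid and tin below 0.008 m and angle between inner_lid's own z axis and vertical below 0.06 rad)).
It fails at once if the figure, jar, bowl, spatula or tablet is moved by more than 25 mm (distance of any of figure, jar, bowl, spatula, tablet from where it was at the start of the episode above 0.025 m).
It also fails if it takes over 72 s, if anything falls off the work surface, if the arm or the gripper's body presses on something with over 40 N, if the wrist force passes 120 N, or if a joint passes its speed limit or range.

## Working session

There is one attempt and no reset: what is moved stays moved. The work goes in short steps, Python scripts to look and compute and a tool call to move; the robot and the scene stay as the last step left them, time stands still between calls to the robot, and variables do not carry over. Pictures are saved under pics/ and viewed, at most 10 in all, crops included, and the job is handed in when it is done.

Besides the shell and the picture viewer there is one more tool, called after ">>>" as name(argument=value, ...) on one line, values as JSON. arm_command: Moves the arm, as the interface text tells. Its arguments: {"type":"object","properties":{"plan":{"type":"array"},"squeeze":{"type":"number"}},"required":["plan"]}

```bash
mkdir -p pics; cat > h.py <<'E'
import numpy as np, cv2
from station import ctrl, cams
def cloud(name):
    im,d=cams.camera(name); k=cams.camera_info(name)
    v,u=np.mgrid[:400,:640]
    P=np.stack([(u-k["cx"])*d/k["fx"],(v-k["cy"])*d/k["fy"],d],-1)
    T=np.linalg.inv(np.array(k["world_to_cam"]))
    W=P@T[:3,:3].T+T[:3,3]; W[d==0]=np.nan
    return im,W
E
python3 - <<'E'
from h import *
o=ctrl.get_obs()
for k in("time_s","ee_pos","eef_rot","qpos","force","grip_width"):print(k,np.round(o[k],3))
for n in("top","scene"):
    im,W=cloud(n);cv2.imwrite(f"pics/{n}0.png",im);np.save(n+"0.npy",W)
    print(np.round(np.linalg.inv(cams.camera_info(n)["world_to_cam"]),3))
E
```

```text
time_s 0.0
ee_pos [ 0.201 -0.512  0.224]
eef_rot [-3.14  -0.     0.374]
qpos [-1.264  0.3    1.522 -0.     1.321 -0.067]
force [-0.103 -0.53  -0.135]
grip_width 0.094
[[ 0.003 -0.987  0.161  0.4  ]
 [-1.    -0.006 -0.02   0.002]
 [ 0.02  -0.161 -0.987  1.03 ]
 [ 0.     0.     0.     1.   ]]
[[-0.397  0.623 -0.674  1.2  ]
 [ 0.918  0.274 -0.287  0.286]
 [ 0.006 -0.733 -0.68   0.717]
 [ 0.     0.     0.     1.   ]]
```

View pics/top0.png

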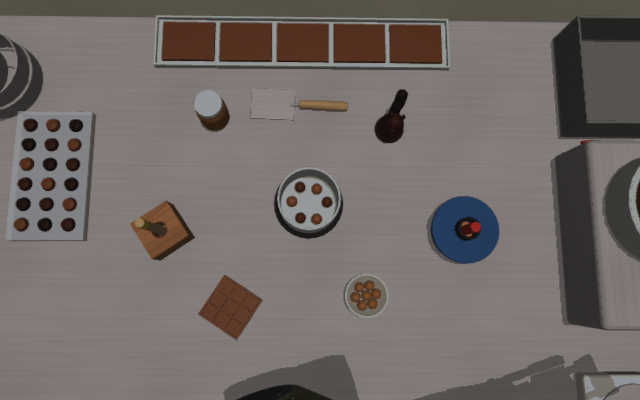

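View pics/scene0.png

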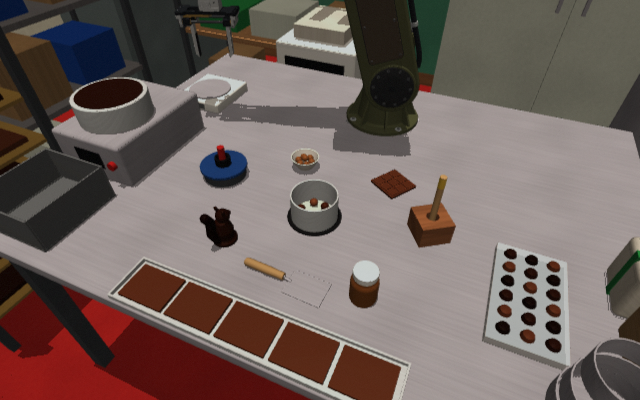

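Top view: tin at px (308,202), holder (161,230) with the stick's yellow top at (140,224), nested lids (465,229), bowl (366,296), tablet (231,306), jar (210,107), figure (391,125), spatula (300,105). The scene view agrees. Next I'll measure them from depth.

```bash
cat >> h.py <<'E'
def circ(p):
    A=np.c_[2*p[:,:2],np.ones(len(p))]; s=np.linalg.lstsq(A,(p[:,:2]**2).sum(1),rcond=None)[0]
    return np.round([s[0],s[1],np.sqrt(s[2]+s[0]**2+s[1]**2),len(p)],4)
def sel(W,c,r,z0,z1):
    with np.errstate(invalid='ignore'): m=(np.hypot(W[...,0]-c[0],W[...,1]-c[1])<r)&(W[...,2]>z0)&(W[...,2]<z1)
    return m
E
python3 - <<'E'
from h import *
T=np.load("top0.npy");S=np.load("scene0.npy")
for n,(u,v) in dict(tin=(308,202),holder=(175,240),lid=(440,229),knob=(476,227),stick=(140,224),bowl=(366,296),tab=(231,306),jar=(208,103),fig=(391,125),figtail=(400,97),blade=(272,104),handle=(322,105)).items(): print(n,T[v,u].round(3))
c=T[202,308]
for n,W in(("top",T),("scene",S)):
    print(n)
    m=sel(W,c,.09,.069,.08);p=W[m];print("tin",circ(p),np.median(p[:,2]),(p[:,:2].min(0)+p[:,:2].max(0))/2,np.ptp(p[:,:2],axis=0))
    h=T[240,175]
    p=W[sel(W,h,.09,.054,.066)]; r=cv2.minAreaRect(p[:,:2].astype(np.float32)*1000);print("holder",r,np.median(p[:,2]))
    for z in(.07,.09,.11,.13,.15,.165):
        p=W[sel(W,h,.09,z,z+.012)];print(" stick",z,len(p),p.mean(0).round(4) if len(p) else "", np.ptp(p[:,:2],axis=0) if len(p) else"")
    p=W[sel(W,h,.09,.165,.18)];print(" sticktop",len(p),p.mean(0).round(4))
    l=T[229,440]
    p=W[sel(W,(l[0],l[1]-.04),.09,.034,.043)];q=cv2.minEnclosingCircle(p[:,:2].astype(np.float32)*1000);print("plate",q,np.median(p[:,2]))
    p=W[sel(W,(l[0],l[1]-.04),.06,.06,.069)];print("collar",circ(p),cv2.minEnclosingCircle(p[:,:2].astype(np.float32)*1000))
    p=W[sel(W,(l[0],l[1]-.04),.06,.09,.11)];print("knobtop",p.mean(0),cv2.minEnclosingCircle(p[:,:2].astype(np.float32)*1000),p[:,2].max())
E
```

```text
tin [ 0.549 -0.012  0.007]
holder [0.467 0.238 0.06 ]
lid [ 0.493 -0.269  0.037]
knob [ 0.491 -0.32   0.095]
stick [nan nan nan]
bowl [ 0.364 -0.122  0.043]
tab [0.344 0.136 0.012]
jar [0.725 0.18  0.091]
fig [ 0.686 -0.169  0.087]
figtail [ 0.735 -0.184  0.107]
blade [0.755 0.063 0.004]
handle [ 0.748 -0.04   0.019]
top
tin [ 5.464e-01 -1.200e-02  5.760e-02  4.540e+02] 0.07554760844151726 [ 0.54711248 -0.01231975] [0.11893282 0.11870252]
holder ((487.869873046875, 269.31854248046875), (80.59844970703125, 80.72010803222656), 34.45207214355469) 0.060942791957389275
 stick 0.07 16 [0.4862 0.2633 0.0771] [0.01291452 0.00566954]
 stick 0.09 15 [0.4864 0.2629 0.097 ] [0.01269082 0.00542444]
 stick 0.11 19 [0.4856 0.2637 0.1168] [0.01294381 0.00828723]
 stick 0.13 22 [0.4862 0.2636 0.1363] [0.0146284  0.00763062]
 stick 0.15 19 [0.4874 0.2628 0.1563] [0.01463751 0.00590685]
 stick 0.165 21 [0.4862 0.263  0.1713] [0.01422088 0.00914451]
 sticktop 44 [0.4865 0.2655 0.1754]
plate ((493.679443359375, -317.52740478515625), 66.29486083984375) 0.039810552405832755
collar [ 4.935e-01 -3.176e-01  1
[... 497 characters left out ...]
764] [0.00785248 0.01419374]
 stick 0.09 25 [0.4936 0.269  0.0967] [0.00869471 0.01498604]
 stick 0.11 32 [0.4928 0.2685 0.1156] [0.00997736 0.01504505]
 stick 0.13 31 [0.4928 0.2685 0.135 ] [0.0067002  0.01507297]
 stick 0.15 34 [0.4931 0.2688 0.1558] [0.00811942 0.01538444]
 stick 0.165 32 [0.4934 0.2689 0.1714] [0.00952468 0.01540354]
 sticktop 57 [0.4909 0.2688 0.1745]
plate ((493.1917419433594, -319.60595703125), 67.8631820678711) 0.03820752994727017
collar [ 4.938e-01 -3.174e-01  1.690e-02  7.000e+01] ((493.1755065917969, -317.0402526855469), 22.21221351623535)
knobtop [ 0.49403776 -0.31670784  0.09335539] ((492.503173828125, -316.1986083984375), 10.623479843139648) 0.09549234225529968
```

Depth readings agree with the given sizes: tin (0.547,-0.012), stick and holder (0.488,0.269), lids (0.493,-0.3175). I'll move over the stick and turn to yaw 0.

The rows are not in the units I measure in: shifts go in shares of 600 mm and turns go in shares of 90 degrees. I convert before sending: -304 mm / 600 = -0.5067, -295 mm / 600 = -0.4917, 0.374 rad / 1.5708 = 0.2381.

>>> arm_command(plan=[[[0.0167,-0.02,-0.0067,0,0,0.0127,-1],[0.05,-0.0567,-0.0167,0,0,0.0382,-1],[0.0917,-0.1033,-0.0267,0,0,0.0637,-1],[0.1367,-0.1533,-0.0267,0,0,0.0955,-1],[0.1817,-0.205,-0.0267,0,0,0.1273,-1],[0.2267,-0.255,-0.0267,0,0,0.1592,-1],[0.2717,-0.3067,-0.0267,0,0,0.191,-1],[0.3167,-0.3567,-0.0267,0,0,0.2165,-1],[0.3617,-0.4067,-0.0267,0,0,0.2381,-1],[0.4067,-0.4583,-0.0267,0,0,0.2381,-1],[0.4367,-0.4917,-0.0267,0,0,0.2381,-1],[0.45,-0.5067,-0.0267,0,0,0.2381,-1]]])

```text
time_s: 1.3
ee_pos: [0.3415, -0.1285, 0.2402]
eef_rot: [-3.141, -0.0, 0.002]
force: [0.0, -0.4, 0.3]
grip_width: 0.094
grip_force: 0.0
```

To row units: -397.5 mm / 600 = -0.6625, 146.5 mm / 600 = 0.2442.

>>> arm_command(plan=[[[0.0083,-0.025,0,0,0,0,-1],[0.0283,-0.08,0,0,0,0,-1],[0.0567,-0.1533,0,0,0,0,-1],[0.085,-0.23,0,0,0,0,-1],[0.1133,-0.3067,0,0,0,0,-1],[0.1417,-0.3833,0,0,0,0,-1],[0.17,-0.46,0,0,0,0,-1],[0.1983,-0.5367,0,0,0,0,-1],[0.2233,-0.6033,0,0,0,0,-1],[0.2383,-0.6467,0,0,0,0,-1],[0.2442,-0.6625,0,0,0,0,-1],[0.2442,-0.6625,0,0,0,0,-1]]])

```text
time_s: 2.5
ee_pos: [0.4876, 0.2674, 0.2396]
eef_rot: [3.141, 0.001, 0.001]
force: [0.6, -0.0, -0.3]
grip_width: 0.0942
grip_force: 0.0
```

To row units: 85 mm / 600 = 0.1417, 82 mm / 600 = 0.1367.

>>> arm_command(plan=[[[0,0,0.0333,0,0,0,-1],[0,0,0.075,0,0,0,-1],[0,0,0.1167,0,0,0,-1],[0,0,0.1367,0,0,0,-1],[0,0,0.1417,0,0,0,-1],[0,0,0.1417,0,0,0,-1]]])

```text
time_s: 3.1
ee_pos: [0.488, 0.2666, 0.1559]
eef_rot: [-3.141, -0.001, -0.001]
force: [-0.9, -0.6, 1.5]
grip_width: 0.0941
grip_force: 0.0
```

Good height and position. Closing on the stick.

To row units: -2 mm / 600 = -0.0033.

>>> arm_command(plan=[[[0,-0.0033,0,0,0,0,0],[0,-0.0033,0,0,0,0,1],[0,-0.0033,0,0,0,0,1],[0,-0.0033,0,0,0,0,1],[0,-0.0033,0,0,0,0,1],[0,-0.0033,0,0,0,0,1],[0,-0.0033,0,0,0,0,1],[0,-0.0033,0,0,0,0,1],[0,-0.0033,0,0,0,0,1],[0,-0.0033,0,0,0,0,1]]], squeeze=25)

```text
time_s: 4.1
ee_pos: [0.4878, 0.2691, 0.1552]
eef_rot: [-3.142, -0.0, -0.0]
force: [-0.1, 0.2, 0.2]
grip_width: 0.0176
grip_force: 0.2
```

To row units: -115 mm / 600 = -0.1917, -112 mm / 600 = -0.1867.

>>> arm_command(plan=[[[0,0,0,0,0,0,1],[0,0,0,0,0,0,1],[0,0,-0.0033,0,0,0,1],[0,0,-0.02,0,0,0,1],[0,0,-0.0533,0,0,0,1],[0,0,-0.095,0,0,0,1],[0,0,-0.1367,0,0,0,1],[0,0,-0.17,0,0,0,1],[0,0,-0.1867,0,0,0,1],[0,0,-0.1917,0,0,0,1],[0,0,-0.1917,0,0,0,1]]])

```text
time_s: 5.2
ee_pos: [0.4877, 0.269, 0.27]
eef_rot: [3.141, 0.0, -0.0]
force: [-0.1, 0.5, -0.5]
grip_width: 0.0153
grip_force: 25.0
```

>>> arm_command(plan=[[[0.0033,0.0133,0,0,0,0,1],[0.01,0.0467,0,0,0,0,1],[0.0217,0.1,0,0,0,0,1],[0.0333,0.1583,0,0,0,0,1],[0.045,0.2167,0,0,0,0,1],[0.0567,0.275,0,0,0,0,1],[0.07,0.3333,0,0,0,0,1],[0.0817,0.3917,0,0,0,0,1],[0.0917,0.4367,0,0,0,0,1],[0.0967,0.46,0,0,0,0,1],[0.0983,0.4683,0,0,0,0,1],[0.0983,0.4683,0,0,0,0,1]]])

```text
time_s: 6.4
ee_pos: [0.5466, -0.0119, 0.2699]
eef_rot: [-3.141, 0.001, -0.001]
force: [0.4, -0.0, -1.1]
grip_width: 0.0154
grip_force: 25.0
```

```bash
python3 - <<'E'
from h import *
print(np.round(ctrl.get_obs()["ee_pos"],4))
a=[]
for n in("top","scene"):
    im,W=cloud(n);a.append(cv2.resize(im[130:290,220:420],None,fx=2,fy=2) if n=="top" else cv2.resize(im[120:280,220:420],None,fx=2,fy=2))
    for z in(.13,.145,.16,.18,.2,.22):
        p=W[sel(W,(.547,-.012),.03,z,z+.01)];print(n,z,len(p),p.mean(0).round(4))
    p=W[sel(W,(.547,-.012),.04,.1,.3)];print(p[:,2].min())
cv2.imwrite("pics/a.png",np.hstack(a))
E
```

```text
[ 0.5466 -0.0119  0.2699]
top 0.13 0 [nan nan nan]
top 0.145 0 [nan nan nan]
top 0.16 2 [ 0.5439 -0.0032  0.164 ]
top 0.18 10 [ 0.5414 -0.0104  0.1856]
top 0.2 9 [ 0.5406 -0.0111  0.2062]
top 0.22 9 [ 0.5404 -0.0107  0.2262]
0.15618260793044547
scene 0.13 20 [ 0.5517 -0.0084  0.1347]
scene 0.145 21 [ 0.5522 -0.0086  0.1497]
scene 0.16 24 [ 0.5519 -0.0089  0.1651]
scene 0.18 27 [ 0.5512 -0.009   0.1851]
scene 0.2 26 [ 0.552  -0.0086  0.2051]
scene 0.22 26 [ 0.5519 -0.0089  0.2255]
0.12380144116260616<stdin>:7: RuntimeWarning: Mean of empty slice.
  ret = um.true_divide(
```

View pics/a.png

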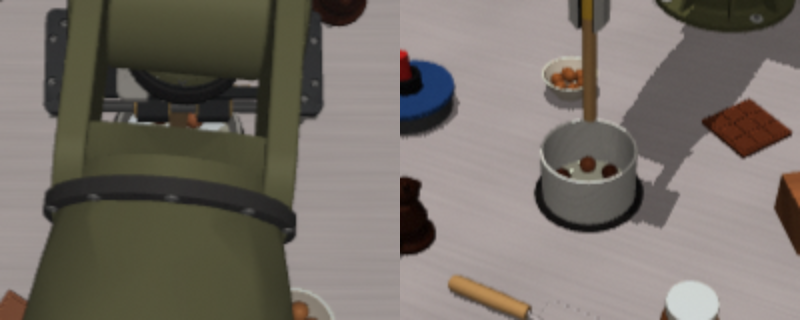

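The stick hangs upright from the gripper over the tin centre (px (590,120) in the right half), with its tip at z≈0.124. I'll lower it into the free middle.

To row units: 112 mm / 600 = 0.1867, 110 mm / 600 = 0.1833.

>>> arm_command(plan=[[[0,0,0.0167,0,0,0,1],[0,0,0.05,0,0,0,1],[0,0,0.0867,0,0,0,1],[0,0,0.1233,0,0,0,1],[0,0,0.1533,0,0,0,1],[0,0,0.1733,0,0,0,1],[0,0,0.1833,0,0,0,1],[0,0,0.1867,0,0,0,1],[0,0,0.1867,0,0,0,1]]])

```text
time_s: 7.4
ee_pos: [0.5469, -0.0119, 0.1586]
eef_rot: [3.142, -0.001, -0.0]
force: [0.1, 1.2, -0.9]
grip_width: 0.0155
grip_force: 25.0
```

To row units: 22 mm / 600 = 0.0367, 18 mm / 600 = 0.03.

>>> arm_command(plan=[[[0.01,0,0,0,0,0,1],[0.02,0,0,0,0,0,1],[0.03,0,0,0,0,0,1],[0.0367,0,0,0,0,0,1],[0.0367,0,0,0,0,0,1]]])

```text
time_s: 7.9
ee_pos: [0.5692, -0.012, 0.1581]
eef_rot: [-3.142, 0.0, -0.0]
force: [0.1, -0.2, -0.2]
grip_width: 0.0158
grip_force: 25.0
```

To row units: -50 mm / 600 = -0.0833, -46.2 mm / 600 = -0.077.

>>> arm_command(plan=[[[0.0012,-0.0102,0,0,0,0,1],[-0.0005,-0.0208,0,0,0,0,1],[-0.0055,-0.0312,0,0,0,0,1],[-0.0133,-0.0403,0,0,0,0,1],[-0.0247,-0.045,0,0,0,0,1],[-0.0367,-0.0467,0,0,0,0,1],[-0.0487,-0.045,0,0,0,0,1],[-0.06,-0.0403,0,0,0,0,1],[-0.0697,-0.033,0,0,0,0,1],[-0.077,-0.0233,0,0,0,0,1],[-0.0817,-0.012,0,0,0,0,1],[-0.0833,0,0,0,0,0,1]]])

```text
time_s: 9.1
ee_pos: [0.5184, -0.0125, 0.1582]
eef_rot: [-3.141, 0.0, -0.0]
force: [0.7, -0.3, -1.5]
grip_width: 0.0155
grip_force: 25.0
```

To row units: 56 mm / 600 = 0.0933, 55 mm / 600 = 0.0917.

>>> arm_command(plan=[[[0.0017,0.012,0,0,0,0,1],[0.0063,0.0233,0,0,0,0,1],[0.0137,0.033,0,0,0,0,1],[0.0233,0.0403,0,0,0,0,1],[0.0347,0.045,0,0,0,0,1],[0.0467,0.0467,0,0,0,0,1],[0.0587,0.045,0,0,0,0,1],[0.07,0.0403,0,0,0,0,1],[0.0797,0.033,0,0,0,0,1],[0.087,0.0233,0,0,0,0,1],[0.0917,0.012,0,0,0,0,1],[0.0933,0,0,0,0,0,1]]])

```text
time_s: 10.3
ee_pos: [0.5745, -0.0112, 0.158]
eef_rot: [-3.142, 0.001, -0.0]
force: [-2.4, 0.4, -1.1]
grip_width: 0.0153
grip_force: 25.0
```

To row units: -28 mm / 600 = -0.0467, -18 mm / 600 = -0.03.

>>> arm_command(plan=[[[-0.0008,-0.0067,0,0,0,0,1],[-0.0008,-0.0067,0,0,0,0,1],[-0.0133,-0.0033,0,0,0,0,1],[-0.03,0,0,0,0,0,1],[-0.0467,0,0,0,0,0,1],[-0.0467,0,0,0,0,0,1]]])

```text
time_s: 10.9
ee_pos: [0.5456, -0.0122, 0.1586]
eef_rot: [-3.142, -0.0, -0.001]
force: [-0.5, 0.2, -1.2]
grip_width: 0.0154
grip_force: 25.0
```

To row units: -112 mm / 600 = -0.1867, -110 mm / 600 = -0.1833.

>>> arm_command(plan=[[[0,0,-0.0067,0,0,0,1],[0,0,-0.0233,0,0,0,1],[0,0,-0.0567,0,0,0,1],[0,0,-0.0967,0,0,0,1],[0,0,-0.1367,0,0,0,1],[0,0,-0.1683,0,0,0,1],[0,0,-0.1833,0,0,0,1],[0,0,-0.1867,0,0,0,1],[0,0,-0.1867,0,0,0,1]]])

```text
time_s: 11.8
ee_pos: [0.5466, -0.0119, 0.2698]
eef_rot: [-3.142, 0.001, -0.0]
force: [0.4, 0.2, -1.4]
grip_width: 0.0153
grip_force: 25.0
```

```bash
python3 - <<'E'
from h import *
print(np.round(ctrl.get_obs()["ee_pos"],4))
im,W=cloud("scene");o=cv2.imread("pics/scene0.png")
f=lambda i:cv2.resize(i[120:250,250:380],None,fx=3,fy=3)
p=W[sel(W,(.547,-.012),.04,.1,.3)];print(p[:,2].min())
for z in(.13,.2):print(W[sel(W,(.547,-.012),.03,z,z+.012)].mean(0))
cv2.imwrite("pics/b.png",np.hstack([f(o),f(im)]))
E
```

```text
[ 0.5466 -0.0119  0.2698]
0.12498060958340251
[ 0.55099557 -0.00887661  0.13584285]
[ 0.55150869 -0.00901495  0.20582491]
```

View pics/b.png

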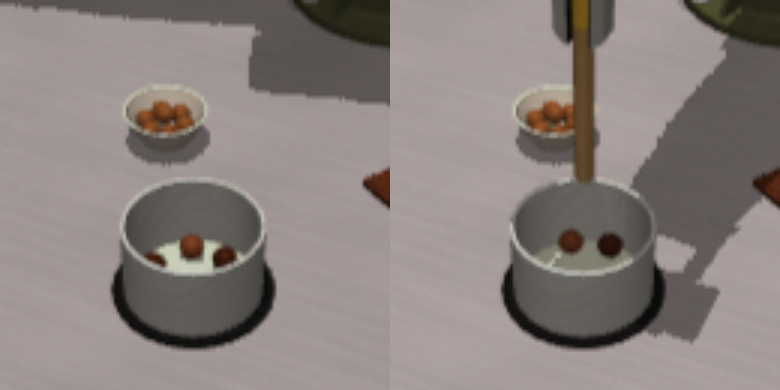

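Right half: the stick is still upright with its tip at z≈0.125, and the visible nuts have moved (now at px (571,241) and (610,245)). I'll go above the holder and check the nuts from the top camera.

To row units: -281 mm / 600 = -0.4683, -276 mm / 600 = -0.46.

>>> arm_command(plan=[[[-0.0033,-0.0133,0,0,0,0,1],[-0.01,-0.0467,0,0,0,0,1],[-0.0217,-0.1,0,0,0,0,1],[-0.0333,-0.1583,0,0,0,0,1],[-0.045,-0.2167,0,0,0,0,1],[-0.0567,-0.275,0,0,0,0,1],[-0.07,-0.3333,0,0,0,0,1],[-0.0817,-0.3917,0,0,0,0,1],[-0.0917,-0.4367,0,0,0,0,1],[-0.0967,-0.46,0,0,0,0,1],[-0.0983,-0.4683,0,0,0,0,1],[-0.0983,-0.4683,0,0,0,0,1]]])

```text
time_s: 13.05
ee_pos: [0.4877, 0.2689, 0.2699]
eef_rot: [3.141, 0.0, 0.0]
force: [0.4, -0.5, -1.2]
grip_width: 0.0154
grip_force: 25.0
```

```bash
python3 - <<'E'
from h import *
print(np.round(ctrl.get_obs()["ee_pos"],4))
im,W=cloud("top");o=cv2.imread("pics/top0.png")
f=lambda i:cv2.resize(i[160:245,268:348],None,fx=4.5,fy=4.5)
cv2.imwrite("pics/c.png",np.hstack([f(o),f(im)]))
E
```

```text
[0.4877 0.2689 0.2699]
```

View pics/c.png

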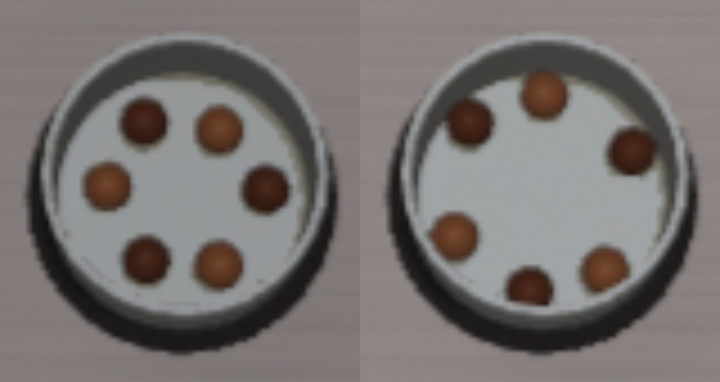

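All six nuts are in the tin, and each is 29–51 px from its old place in the 4.5x crop (over 10 mm). Next I'll lower the stick into the hole.

>>> arm_command(plan=[[[0.0005,0,0.0167,0,0,0,1],[0.0005,0,0.05,0,0,0,1],[0.0005,0,0.0867,0,0,0,1],[0.0005,0,0.1233,0,0,0,1],[0.0005,0,0.1533,0,0,0,1],[0.0005,0,0.1733,0,0,0,1],[0.0005,0,0.1833,0,0,0,1],[0.0005,0,0.1883,0,0,0,1],[0.0005,0,0.19,0,0,0,1],[0.0005,0,0.19,0,0,0,1]]])

```text
time_s: 14.1
ee_pos: [0.4883, 0.2691, 0.1568]
eef_rot: [-3.141, -0.001, -0.0]
force: [-0.6, -0.7, -0.7]
grip_width: 0.0155
grip_force: 25.0
```

>>> arm_command(plan=[[[0,0,0,0,0,0,0.3],[0,0,0,0,0,0,0],[0,0,0,0,0,0,-0.5],[0,0,0,0,0,0,-1],[0,0,0,0,0,0,-1],[0,0,0,0,0,0,-1],[0,0,0,0,0,0,-1],[0,0,0,0,0,0,-1]]])

```text
time_s: 14.9
ee_pos: [0.4881, 0.2691, 0.1562]
eef_rot: [-3.142, -0.0, -0.0]
force: [-0.4, 0.3, 0.2]
grip_width: 0.0765
grip_force: 0.0
```

To row units: -85 mm / 600 = -0.1417, -75 mm / 600 = -0.125.

>>> arm_command(plan=[[[0,0,-0.0167,0,0,0,-1],[0,0,-0.05,0,0,0,-1],[0,0,-0.0917,0,0,0,-1],[0,0,-0.125,0,0,0,-1],[0,0,-0.1417,0,0,0,-1],[0,0,-0.1417,0,0,0,-1]]])

```text
time_s: 15.5
ee_pos: [0.4884, 0.2692, 0.2427]
eef_rot: [-3.141, -0.002, -0.0]
force: [-0.1, 0.2, -0.1]
grip_width: 0.094
grip_force: 0.0
```

```bash
python3 - <<'E'
from h import *
print(np.round(ctrl.get_obs()["ee_pos"],4))
im,W=cloud("scene")
for z in(.08,.12,.16,.172):
    p=W[sel(W,(.488,.269),.03,z,z+.01)];print(z,len(p),p.mean(0))
E
```

```text
[0.4884 0.2692 0.2427]
0.08 22 [0.49309534 0.2694058  0.08604835]
0.12 24 [0.49332821 0.26986223 0.12523834]
0.16 31 [0.4933034  0.26962585 0.16457087]
0.172 46 [0.48922232 0.2695335  0.17727322]
```

The stick stands upright, released. On to the knob.

To row units: 400 mm / 600 = 0.6667, 395 mm / 600 = 0.6583.

>>> arm_command(plan=[[[0,0.02,0,0,0,0,-1],[0,0.0667,0,0,0,0,-1],[0,0.1333,0,0,0,0,-1],[0,0.2083,0,0,0,0,-1],[0,0.2833,0,0,0,0,-1],[0,0.3583,0,0,0,0,-1],[0,0.4333,0,0,0,0,-1],[0,0.5083,0,0,0,0,-1],[0,0.575,0,0,0,0,-1],[0,0.625,0,0,0,0,-1],[0,0.6583,0,0,0,0,-1],[0,0.6667,0,0,0,0,-1]]])

```text
time_s: 16.75
ee_pos: [0.4871, -0.133, 0.2402]
eef_rot: [-3.141, 0.002, -0.003]
force: [0.6, 0.6, -0.0]
grip_width: 0.0941
grip_force: 0.0
```

To row units: 187 mm / 600 = 0.3117, 183 mm / 600 = 0.305.

>>> arm_command(plan=[[[0,0.02,0,0,0,0,-1],[0.0017,0.0667,0,0,0,0,-1],[0.0033,0.125,0,0,0,0,-1],[0.005,0.1833,0,0,0,0,-1],[0.0067,0.2417,0,0,0,0,-1],[0.0077,0.2833,0,0,0,0,-1],[0.0077,0.305,0,0,0,0,-1],[0.0077,0.3117,0,0,0,0,-1],[0.0077,0.3117,0,0,0,0,-1]]])

```text
time_s: 17.65
ee_pos: [0.4926, -0.3174, 0.2411]
eef_rot: [-3.141, 0.0, 0.0]
force: [0.5, -0.3, 0.0]
grip_width: 0.094
grip_force: 0.0
```

To row units: 154 mm / 600 = 0.2567, 152 mm / 600 = 0.2533.

>>> arm_command(plan=[[[0.0007,0,0.02,0,0,0,-1],[0.0007,0,0.0667,0,0,0,-1],[0.0007,0,0.1167,0,0,0,-1],[0.0007,0,0.1667,0,0,0,-1],[0.0007,0,0.2117,0,0,0,-1],[0.0007,0,0.2417,0,0,0,-1],[0.0007,0,0.2533,0,0,0,-1],[0.0007,0,0.2567,0,0,0,-1],[0.0007,0,0.2567,0,0,0,-1]]])

```text
time_s: 18.55
ee_pos: [0.4933, -0.3177, 0.0878]
eef_rot: [3.141, -0.001, 0.0]
force: [-1.2, 0.3, 0.5]
grip_width: 0.0938
grip_force: 0.0
```

>>> arm_command(plan=[[[0,0,0,0,0,0,0],[0,0,0,0,0,0,1],[0,0,0,0,0,0,1],[0,0,0,0,0,0,1],[0,0,0,0,0,0,1],[0,0,0,0,0,0,1],[0,0,0,0,0,0,1],[0,0,0,0,0,0,1],[0,0,0,0,0,0,1],[0,0,0,0,0,0,1],[0,0,0,0,0,0,1],[0,0,0,0,0,0,1]]], squeeze=40)

```text
time_s: 19.75
ee_pos: [0.4929, -0.3181, 0.0872]
eef_rot: [3.141, -0.0, -0.0]
force: [0.9, -2.6, -0.6]
grip_width: 0.0193
grip_force: 40.0
```

To row units: -100 mm / 600 = -0.1667, -99 mm / 600 = -0.165.

>>> arm_command(plan=[[[0,0,-0.0033,0,0,0,1],[0,0,-0.0117,0,0,0,1],[0,0,-0.025,0,0,0,1],[0,0,-0.0433,0,0,0,1],[0,0,-0.065,0,0,0,1],[0,0,-0.0867,0,0,0,1],[0,0,-0.1083,0,0,0,1],[0,0,-0.1283,0,0,0,1],[0,0,-0.145,0,0,0,1],[0,0,-0.1583,0,0,0,1],[0,0,-0.165,0,0,0,1],[0,0,-0.1667,0,0,0,1]]])

```text
time_s: 20.95
ee_pos: [0.493, -0.318, 0.1876]
eef_rot: [3.141, -0.0, -0.0]
force: [1.0, 0.3, -4.4]
grip_width: 0.019
grip_force: 40.0
```

```bash
python3 - <<'E'
from h import *
o=ctrl.get_obs();print(np.round(o["ee_pos"],4),np.round(o["moment"],3),np.round(o["force"],2))
im,W=cloud("scene")
p=W[sel(W,(.493,-.318),.075,.125,.15)];q=p[abs(p[:,2]-np.median(p[:,2]))<.006]
print(np.median(p[:,2]),cv2.minEnclosingCircle(q[:,:2].astype(np.float32)*1000))
A=np.linalg.lstsq(np.c_[q[:,:2]-[.493,-.318],np.ones(len(q))],q[:,2],rcond=None)[0];print("plane",A,len(q))
cv2.imwrite("pics/d.png",cv2.resize(im[60:260,150:400],None,fx=3,fy=3))
E
```

```text
[ 0.493  -0.318   0.1876] [ 0.032  0.062 -0.007] [ 1.    0.33 -4.4 ]
0.13851863744930298 ((493.17596435546875, -315.3443298339844), 67.23712158203125)
plane [-0.00671852 -0.00664714  0.13857463] 924
```

View pics/d.png

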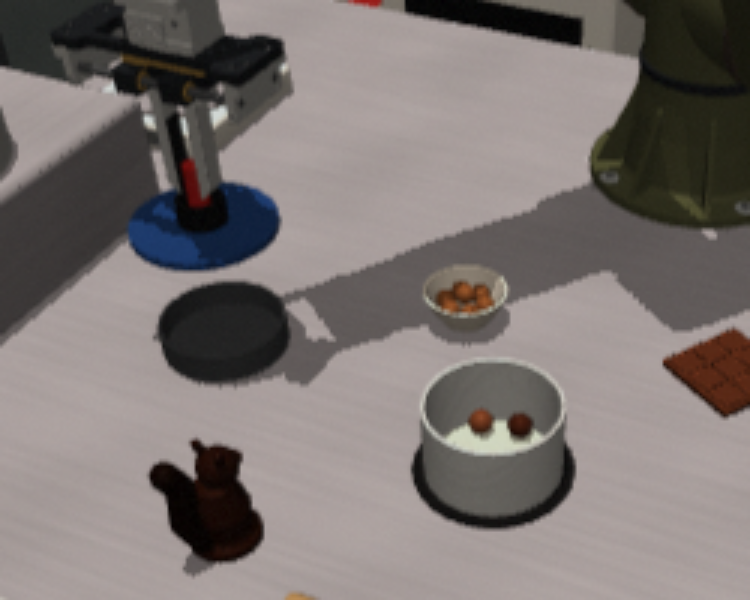

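Both lids hang level (plate at px (203,225) in the crop) and the stand is empty. I'll carry them over the tin.

To row units: -205 mm / 600 = -0.3417, -186 mm / 600 = -0.31.

>>> arm_command(plan=[[[0.0017,-0.0067,0,0,0,0,1],[0.0033,-0.0217,0,0,0,0,1],[0.0083,-0.0467,0,0,0,0,1],[0.0133,-0.0767,0,0,0,0,1],[0.02,-0.11,0,0,0,0,1],[0.025,-0.1433,0,0,0,0,1],[0.0317,-0.1767,0,0,0,0,1],[0.0367,-0.21,0,0,0,0,1],[0.0433,-0.2433,0,0,0,0,1],[0.0483,-0.2767,0,0,0,0,1],[0.055,-0.31,0,0,0,0,1],[0.06,-0.3417,0,0,0,0,1]]])

```text
time_s: 22.2
ee_pos: [0.5289, -0.1106, 0.1873]
eef_rot: [-3.141, -0.0, 0.001]
force: [0.4, -0.6, -4.4]
grip_width: 0.0197
grip_force: 40.0
```

To row units: -101 mm / 600 = -0.1683, -99 mm / 600 = -0.165.

>>> arm_command(plan=[[[0.005,-0.03,0,0,0,0,1],[0.01,-0.06,0,0,0,0,1],[0.015,-0.0883,0,0,0,0,1],[0.02,-0.115,0,0,0,0,1],[0.0233,-0.1383,0,0,0,0,1],[0.0267,-0.155,0,0,0,0,1],[0.0283,-0.165,0,0,0,0,1],[0.0293,-0.1683,0,0,0,0,1],[0.0293,-0.1683,0,0,0,0,1],[0.0293,-0.1683,0,0,0,0,1],[0.0293,-0.1683,0,0,0,0,1]]])

```text
time_s: 23.3
ee_pos: [0.5466, -0.0124, 0.1872]
eef_rot: [3.142, 0.0, -0.001]
force: [0.0, -0.5, -4.8]
grip_width: 0.0191
grip_force: 40.0
```

```bash
python3 - <<'E'
from h import *
o=ctrl.get_obs();print(np.round(o["ee_pos"],4),np.round(o["force"],2))
im,W=cloud("scene")
p=W[sel(W,(.547,-.012),.075,.125,.15)];q=p[abs(p[:,2]-np.median(p[:,2]))<.004]
print(np.median(p[:,2]),cv2.minEnclosingCircle(q[:,:2].astype(np.float32)*1000),np.linalg.lstsq(np.c_[q[:,:2]-[.547,-.012],np.ones(len(q))],q[:,2],rcond=None)[0])
p=W[sel(W,(.547,-.012),.075,.066,.08)];print(circ(p))
E
```

```text
[ 0.5466 -0.0124  0.1872] [ 0.04 -0.52 -4.83]
0.13825876875476706 ((546.640869140625, -10.782443046569824), 66.5489273071289) [-0.00338513 -0.00141913  0.13826836]
[ 5.479e-01 -1.190e-02  5.740e-02  2.230e+02]
```

To row units: 53 mm / 600 = 0.0883, 52 mm / 600 = 0.0867.

>>> arm_command(plan=[[[0.0007,0,0.005,0,0,0,1],[0.0007,0,0.015,0,0,0,1],[0.0007,0,0.0283,0,0,0,1],[0.0007,0,0.0433,0,0,0,1],[0.0007,0,0.0567,0,0,0,1],[0.0007,0,0.0683,0,0,0,1],[0.0007,0,0.0767,0,0,0,1],[0.0007,0,0.0817,0,0,0,1],[0.0007,0,0.085,0,0,0,1],[0.0007,0,0.0867,0,0,0,1],[0.0007,0,0.0883,0,0,0,1],[0.0007,0,0.0883,0,0,0,1]]])

```text
time_s: 24.55
ee_pos: [0.547, -0.012, 0.1343]
eef_rot: [3.142, -0.0, -0.0]
force: [-0.1, 0.5, -4.6]
grip_width: 0.0195
grip_force: 40.0
```

To row units: 2 mm / 600 = 0.0033, 1.5 mm / 600 = 0.0025.

>>> arm_command(plan=[[[0,0,0.0008,0,0,0,1],[0,0,0.0017,0,0,0,1],[0,0,0.0025,0,0,0,1],[0,0,0.0033,0,0,0,1],[0,0,0.0033,0,0,0,1],[0,0,0.0033,0,0,0,1]]])

```text
time_s: 25.15
ee_pos: [0.547, -0.012, 0.1323]
eef_rot: [-3.142, -0.0, -0.0]
force: [0.2, 0.3, -2.9]
grip_width: 0.0194
grip_force: 40.0
```

To row units: 0.6 mm / 600 = 0.001, 0.3 mm / 600 = 0.0005.

>>> arm_command(plan=[[[0,0,0.0005,0,0,0,1],[0,0,0.001,0,0,0,1],[0,0,0.001,0,0,0,1],[0,0,0.001,0,0,0,1],[0,0,0.001,0,0,0,1]]])

```text
time_s: 25.65
ee_pos: [0.5471, -0.012, 0.1322]
eef_rot: [3.142, -0.0, -0.0]
force: [-4.3, 0.4, 5.7]
grip_width: 0.0191
grip_force: 40.0
```

```bash
python3 - <<'E'
from h import *
o=ctrl.get_obs();print(np.round(o["ee_pos"],4),np.round(o["force"],2))
im,W=cloud("scene")
p=W[sel(W,(.547,-.012),.075,.074,.095)];q=p[abs(p[:,2]-np.median(p[:,2]))<.004]
print(np.median(p[:,2]),cv2.minEnclosingCircle(q[:,:2].astype(np.float32)*1000),np.linalg.lstsq(np.c_[q[:,:2]-[.547,-.012],np.ones(len(q))],q[:,2],rcond=None)[0])
cv2.imwrite("pics/e.png",cv2.resize(im[90:250,240:400],None,fx=3,fy=3))
E
```

```text
[ 0.5471 -0.012   0.1322] [-4.32  0.45  5.73]
0.08324216161859432 ((547.8715209960938, -11.149784088134766), 66.76187133789062) [-0.00230737 -0.00016128  0.08326218]
```

View pics/e.png

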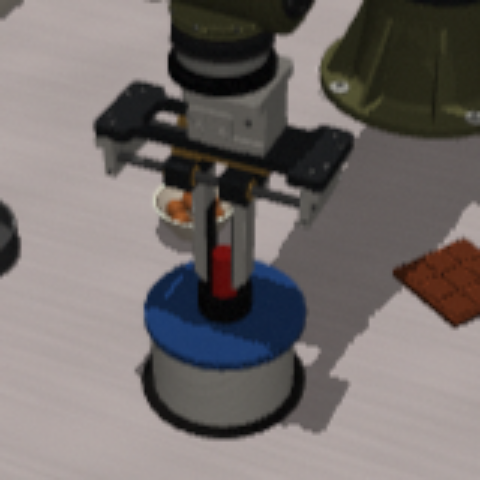

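The lids sit flat on the tin (plate top measured at z 0.0833, level) with the knob still held. I'll release, lower around the collar and grip it.

To row units: -0.4 mm / 600 = -0.0007.

>>> arm_command(plan=[[[0,0,-0.0007,0,0,0,1],[0,0,-0.0007,0,0,0,0.5],[0,0,-0.0007,0,0,0,0],[0,0,-0.0007,0,0,0,-0.5],[0,0,-0.0007,0,0,0,-1],[0,0,-0.0007,0,0,0,-1],[0,0,-0.0007,0,0,0,-1],[0,0,-0.0007,0,0,0,-1],[0,0,-0.0007,0,0,0,-1],[0,0,-0.0007,0,0,0,-1]]])

```text
time_s: 26.7
ee_pos: [0.547, -0.012, 0.132]
eef_rot: [-3.142, 0.0, -0.0]
force: [-0.2, -0.4, 0.2]
grip_width: 0.0842
grip_force: 0.0
```

```bash
python3 - <<'E'
from h import *
o=ctrl.get_obs();print(np.round(o["ee_pos"],4),o["grip_width"])
im,W=cloud("scene")
p=W[sel(W,(.547,-.012),.075,.074,.095)];q=p[abs(p[:,2]-np.median(p[:,2]))<.004]
print(np.median(p[:,2]),cv2.minEnclosingCircle(q[:,:2].astype(np.float32)*1000),np.linalg.lstsq(np.c_[q[:,:2]-[.547,-.012],np.ones(len(q))],q[:,2],rcond=None)[0])
p=W[sel(W,(.547,-.012),.03,.104,.11)];print("collar",circ(p),cv2.minEnclosingCircle(p[:,:2].astype(np.float32)*1000))
p=W[sel(W,(.547,-.012),.03,.134,.146)];print("knob",len(p),cv2.minEnclosingCircle(p[:,:2].astype(np.float32)*1000))
E
```

```text
[ 0.547 -0.012  0.132] 0.08419394173359487
0.08325216872077223 ((546.2867431640625, -10.326719284057617), 67.08051300048828) [-0.00018356 -0.00037141  0.08322918]
collar [ 5.472e-01 -1.030e-02  1.790e-02  1.010e+02] ((547.0182495117188, -10.548288345336914), 22.435155868530273)
knob 46 ((546.7290649414062, -11.36288833618164), 10.318458557128906)
```

To row units: 24 mm / 600 = 0.04, 22 mm / 600 = 0.0367.

>>> arm_command(plan=[[[0,-0.0017,0.0067,0,0,0,-1],[0,-0.0017,0.0183,0,0,0,-1],[0,-0.0017,0.03,0,0,0,-1],[0,-0.0017,0.0367,0,0,0,-1],[0,-0.0017,0.04,0,0,0,-1],[0,-0.0017,0.04,0,0,0,-1]]])

```text
time_s: 27.35
ee_pos: [0.5469, -0.011, 0.1077]
eef_rot: [-3.142, 0.001, -0.0]
force: [1.4, 0.3, -0.2]
grip_width: 0.0941
grip_force: 0.0
```

>>> arm_command(plan=[[[0,0,0,0,0,0,-0.6],[0,0,0,0,0,0,-0.3],[0,0,0,0,0,0,-0.1],[0,0,0,0,0,0,0],[0,0,0,0,0,0,0.05],[0,0,0,0,0,0,0.1],[0,0,0,0,0,0,1],[0,0,0,0,0,0,1],[0,0,0,0,0,0,1],[0,0,0,0,0,0,1],[0,0,0,0,0,0,1],[0,0,0,0,0,0,1]]], squeeze=30)

```text
time_s: 28.55
ee_pos: [0.547, -0.011, 0.1081]
eef_rot: [3.142, -0.0, -0.0]
force: [0.8, -0.8, 1.1]
grip_width: 0.0443
grip_force: 30.0
```

Gripped the collar. Lifting 95 mm, slowly at first.

To row units: -12 mm / 600 = -0.02, -9.5 mm / 600 = -0.0158.

>>> arm_command(plan=[[[0,0,-0.0008,0,0,0,1],[0,0,-0.0025,0,0,0,1],[0,0,-0.005,0,0,0,1],[0,0,-0.0083,0,0,0,1],[0,0,-0.0117,0,0,0,1],[0,0,-0.0158,0,0,0,1],[0,0,-0.02,0,0,0,1]]])

```text
time_s: 29.25
ee_pos: [0.547, -0.0109, 0.1203]
eef_rot: [-3.142, -0.0, -0.0]
force: [0.5, 0.1, -1.4]
grip_width: 0.0443
grip_force: 30.0
```

To row units: -83 mm / 600 = -0.1383, -82 mm / 600 = -0.1367.

>>> arm_command(plan=[[[0,0,-0.0083,0,0,0,1],[0,0,-0.02,0,0,0,1],[0,0,-0.0367,0,0,0,1],[0,0,-0.055,0,0,0,1],[0,0,-0.075,0,0,0,1],[0,0,-0.095,0,0,0,1],[0,0,-0.1133,0,0,0,1],[0,0,-0.1283,0,0,0,1],[0,0,-0.1367,0,0,0,1],[0,0,-0.1383,0,0,0,1],[0,0,-0.1383,0,0,0,1],[0,0,-0.1383,0,0,0,1]]])

```text
time_s: 30.45
ee_pos: [0.5468, -0.0109, 0.2025]
eef_rot: [-3.141, 0.001, -0.0]
force: [-0.2, 0.3, -1.7]
grip_width: 0.0442
grip_force: 30.0
```

```bash
python3 - <<'E'
from h import *
o=ctrl.get_obs();print(np.round(o["ee_pos"],4),np.round(o["force"],2),o["grip_force"],np.round(o["joint_vel"],3))
im,W=cloud("scene")
for z0,z1 in((.165,.19),(.074,.084)):
    p=W[sel(W,(.547,-.012),.075,z0,z1)];q=p[abs(p[:,2]-np.median(p[:,2]))<.003]
    print(np.median(p[:,2]),len(q),circ(q),cv2.minEnclosingCircle(q[:,:2].astype(np.float32)*1000),np.linalg.lstsq(np.c_[q[:,:2]-[.547,-.012],np.ones(len(q))],q[:,2],rcond=None)[0])
cv2.imwrite("pics/f.png",cv2.resize(im[60:300,150:480],None,fx=2.4,fy=2.4))
E
```

```text
[ 0.5468 -0.0109  0.2025] [-0.16  0.29 -1.69] 29.999651592224836 [ 0.     0.    -0.001 -0.001 -0.002 -0.002]
0.17768764890417965 1150 [ 5.466e-01 -9.500e-03  5.080e-02  1.150e+03] ((546.7068481445312, -9.751730918884277), 67.05062103271484) [-0.00154485 -0.00063632  0.17775822]
0.07924379530463055 1088 [ 5.495e-01 -9.800e-03  4.260e-02  1.088e+03] ((547.1297607421875, -9.8909912109375), 60.53369903564453) [-0.00227516 -0.00191761  0.07930091]
```

View pics/f.png

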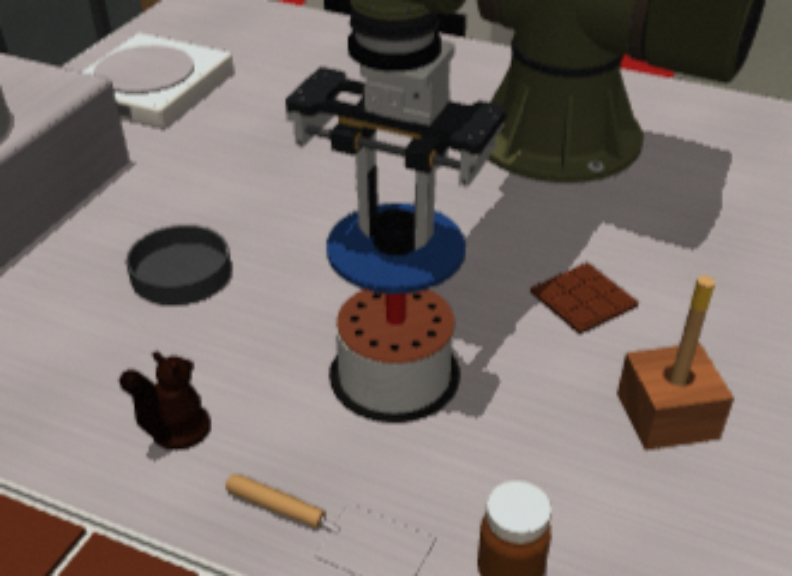

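The blue lid (px (396,247)) is held level about 94 mm above its nested place. The copper lid (px (396,325)) is seated level and centred on the tin, and the stick stands in its holder.

```bash
python3 -c "
from station import ctrl
print(ctrl.hand_in())"
```

```text
the job is handed in; nothing more can be done
None
```

I finished the task and handed it in at about 30.5 s of the 72 s allowed. No verdict came back, but the last measurements showed the outer lid held level about 94 mm above its nested place, the inner lid seated and centred on the tin and the stick back in its holder; all six nuts were in the tin when I last saw inside it, before the lids went on.

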